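# Draw the sagging gate bolt and hold the guard gate ajar

## Task

Open the gate of the motor test guard a little so that the motor can be looked at. The barrel of its bolt has lost a screw and sags, so the bolt's fat nose hangs behind the bent-up lip of the keeper: lift the bolt by its knob and draw it back over the lip without forcing it, then swing the gate about 25 degrees open towards you. The gate closes itself, so do not let go: finish gripping it there, steady, with the bolt still drawn, and leave the capacitor, screwdriver and grease tin as they are.

Things in the scene. Friction and masses are not known exactly. Their poses are not given: they have to be found in the camera images.
- guard: Fixed motor test guard on the bench: aluminium-profile box with clear panels and lid, 280 mm deep (x), 380 mm wide (y), 273 mm high, a fan motor inside. Origin: centre of its underside. Its -x side, facing the robot, holds the gate between two 40 mm wide front posts; the gate plane is x = -140 mm in this frame.
- gate_hinge (a point): Point on the gate's upright hinge line at its left end (seen from the robot), at the height of the barrel's rear screw (262 mm); on the gate's front face. Its axes turn with the gate: -y runs along the gate to its free end, x points into the guard. Gate 296 mm long, top rail at 270 mm.
- gate (a joint): Gate angle, rad: 0 shut, grows as the free end swings towards the robot (clockwise from above), stop at 1.0. A spring always closes it (0.30 N m shut, 0.37 N m at 25 degrees; about 2 N at the knob).
- barrel (a joint): Tilt of barrel and bolt about the barrel's rear screw, rad: 0 hanging (drooping 0.075 below level), stop at 0.13. The screw is 125 mm from the hinge line along the gate, 262 mm high, 120 mm from the knob when the bolt is home, 75 mm when drawn. From 0.035 the nose clears the lip: raise the knob 5 to 8 mm and keep it so. Lifting at the knob takes 2 to 4 N; let go, it falls back.
- bolt (a joint): Travel of the bolt in its barrel, m: 0 home, grows as it is drawn towards the hinge (along the gate, +y of gate_hinge), stop at 0.045. Slides with about 1 N plus viscous drag of 4 N per m/s. While the nose hangs it stops against the lip after about 6 mm; from 0.030 on the nose is out of the keeper and the gate is free.
- knob (a point): Point on the axis of the bolt's knob, 44 mm above the bolt's axis. The knob is a 16 mm round upright post, 8 to 54 mm above that axis, with a 21 mm cap (to 63 mm). It stands 17 mm in front of the gate's face; barrel, gate rail and lid lie 20 mm or more below this point; all is free above. z along the knob, -y along the bolt to its nose.
- nose (a point): Centre of the bolt's nose, a round head 24 mm across and 16 mm long on the end of the 12 mm rod.
- keeper: Steel keeper on the right front post, an open-topped pocket 36 mm long (along the gate), 34 mm deep, its front cheek up to 262 mm high. Its gate-side edge is bent up into a lip 242 mm high that the nose hangs behind. Origin: same as guard.
- capacitor: Capacitor can, 36 mm across, 74 mm high, standing to the right of the guard. Origin: centre of its underside. Bystander.
- screwdriver: Screwdriver, 204 mm long, lying to the left in front of the guard. Origin: middle of its length, on the bench. Bystander.
- grease_tin: Round tin, 70 mm across, 44 mm high, to the right in front of the guard. Origin: centre of its underside. Bystander.

How it is judged:
By the outcome, as a careful person would: the job done as asked, in the order asked, and still so for the second after the job is handed in, while the arm keeps its last pose, push and grip.
It also fails if it takes over 42 s, if anything falls off the work surface, if the arm or the gripper's body presses on something with over 40 N, if the wrist force passes 120 N, or if a joint passes its speed limit or range.

## Robot

A 6-joint arm with a two-finger parallel gripper is mounted at the origin on the work surface; the furniture and walls round the work are solid. World frame = base frame: x ahead of the robot, y to its left, z up, the work surface at z = 0. Lengths are in mm, angles in rad, forces in N, time in s.
With the tool pointing down it reaches from about 275 to 725 mm from the base axis. Payload 15.9 kg.
Tool frame: the origin (TCP) lies at the very end of the fingers, on their centre line; the grasp point (between the pads) lies env.grip_point_offset behind it (env.grip_point_offset is the distance from the TCP to the grasp point, in mm); z points along the fingers, y is the line along which they close (so a half turn about z gives the same grasp; the last joint's range is limited). The gripper opens to 85 mm and grips with 20 to 120 N. Pads are 22 mm wide; open, the fingers measure 114 mm over their backs; the gripper's body (76 mm by 85 mm) begins 54 mm behind the grasp point. The pads swing forward as they close: fully open they stand 13 mm farther back than shut.
Start: joints at [-1.328, 0.213, -0.034, 1.323, 0, 1.571], TCP at [120.205, -485.321, 231.306] pointing down, gripper open.
Joint ranges: [-2.98, 2.98], [-0.74, 1.72], [-1.14, 1.35], [-2.1, 2.04], [-1.57, 1.44], [-3.14, 3.14]. Speed limits (rad/s): [1.89, 1.89, 2.39, 2.57, 3.14, 3.14].

## Interface

Orientations are given as a rotation vector (axis times angle).
In Python, from bench import read_state, eyes, job_done, env gives the robot as it stands.
- The arm moves only by the shell command python3 -m pendant 'ROWS'. ROWS is JSON, a list of rows, each a list of 7 numbers: the shift along the tool's x, y, z in mm, then the turn, a rotation vector about the tool's x, y, z in rad, then the opening, from 0 (shut) to 1 (fully open). A call has exactly 5 rows; each row is the pose to reach, as a shift and turn from the pose commanded when the call began, along the tool's axes at that moment; what a row does not reach only later rows make up. A row lasts 1/10 s, in which the tool goes at most 50 mm and 8.59 degrees, less where a joint would pass 70% of its speed; a pose out of reach is approached as far as the arm can. A call with a gripper value outside its range is refused whole. The fingers move at their own pace and stop on an object; the grip force is fixed at half the most. Time passes only in rows, so rows that repeat a pose let the fingers close, or fill a call up. It gives the time, the measured TCP pose, the force, the opening and the grip force at its end, in the units of the state.
- read_state(): the state, without advancing time (a new reading comes with each control period).
- eyes.capture(name): name is "scene" or "top" or "wrist"; returns a dict with "pixels" (384x512x3 uint8, red, green, blue), "fx", "fy", "cx", "cy" (pixels), "dist_coeffs" ([k1, k2, p1, p2, k3] as OpenCV has them; the pictures are not rectified), "R" (3x3) and "t" (3): a world point X has camera coordinates R X + t. Camera axes: x right, y down, z forward; pixel columns grow to the right and rows downward; lengths in mm; the calibration is good to about 2 mm. A picture is of the moment at which its call begins. There is no depth.
- job_done(): hands the job in; it is judged then, once.
The state is a dict: "time_s": time; "qpos": joint angles; "joint_vel": joint speeds; "joint_efforts": joint torques, N m; "tool_pos": TCP position; "tcp_rot": TCP orientation; "force": force on the tool from outside, world axes, zero at the start; "torque": the same for the moment, N m; "finger_gap": finger opening in mm; "grip_force": force on a finger pad.
Only numpy, scipy, OpenCV 4.12 (cv2) and the standard library are available. Lean on these libraries where they do the work, as an engineer would, in place of code of your own. Each camera call takes 0.05 s, during which the arm holds its last target. There are 200 camera calls.

## Working session

There is one attempt and no reset: what is moved stays moved. The work goes in short steps, Python scripts to look and compute and a shell command to move; the robot and the scene stay as the last step left them, time stands still between calls to the robot, and variables do not carry over. Pictures are saved under pics/ and viewed, at most 10 in all, crops included, and the job is handed in when it is done.

```bash
mkdir -p pics; ls; python3 - <<'E'
from bench import read_state, eyes, env
import cv2,pickle
print(read_state(), env.grip_point_offset)
D={}
for n in ("scene","top"):
    c=eyes.capture(n);D[n]=c;cv2.imwrite(f"pics/{n}0.png",cv2.resize(c["pixels"][:,:,::-1],(800,600),interpolation=cv2.INTER_CUBIC))
    print(n,c["fx"],c["fy"],c["cx"],c["cy"],c["dist_coeffs"],c["R"],c["t"])
pickle.dump(D,open("cams.pkl","wb"))
E
```

```text
pics
{'time_s': 0.0, 'qpos': array([-1.32799976e+00,  2.13322465e-01, -3.50568153e-02,  1.32352897e+00,
        1.11222669e-06,  1.57079510e+00]), 'joint_vel': array([-0.00164009,  0.00196667, -0.00053829, -0.00210193, -0.00185965,
        0.00066775]), 'joint_efforts': array([-3.23784341e-03, -6.86158490e+01,  4.87119520e+01,  1.76793756e-02,
       -2.29489824e-04, -1.40159713e-05]), 'tool_pos': array([ 120.12447957, -484.99180668,  230.83391725]), 'tcp_rot': array([-3.11737540e+00, -3.80316099e-01,  2.09705506e-04]), 'force': array([ 0.01399732, -0.05565469, -0.87199172]), 'torque': array([ 0.00928905, -0.02262289,  0.0208809 ]), 'grip_force': 0.0, 'finger_gap': 85.27709995871206} 18.700000000000003
scene 486.1494797098239 486.1494797098239 262.64179922632246 196.7710828556229 [-0.0545886  0.         0.         0.         0.       ] [[-0.55846896 -0.82934885  0.01711439]
 [-0.57325498  0.37094318 -0.73060242]
 [ 0.59957581 -0.41782968 -0.68258861]] [ 340.6266734   441.15120686 1283.27364836]
top 490.22567132171554 490.22567132171554 253.67702940111224 179.24635153087954 [-0.03310258  0.          0.          0.          0.        ] [[ 0.00835982 -0.9999508  -0.0053405 ]
 [-0.91688711 -0.00553385 -0.39910825]
 [ 0.39905906  0.00823311 -0.91688826]] [  52.06658541  615.35419178 1574.7110862 ]
```

View pics/scene0.png

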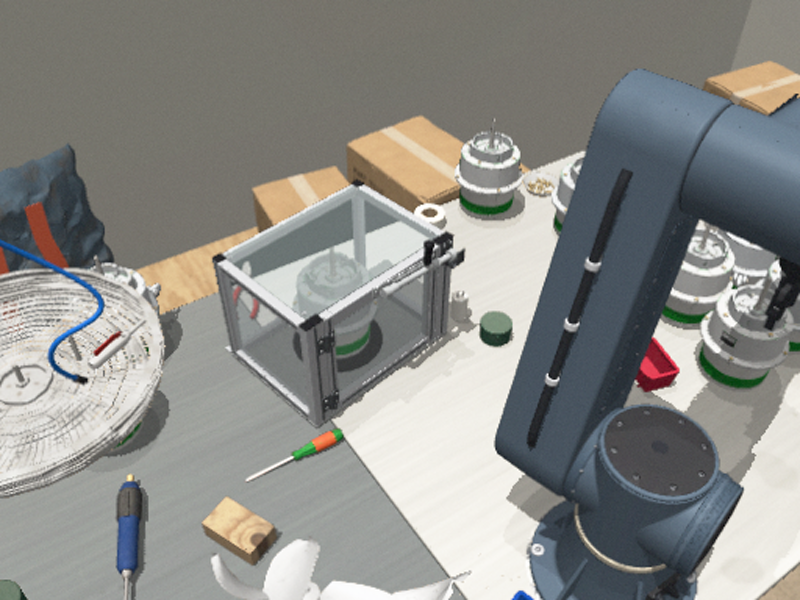

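View pics/top0.png

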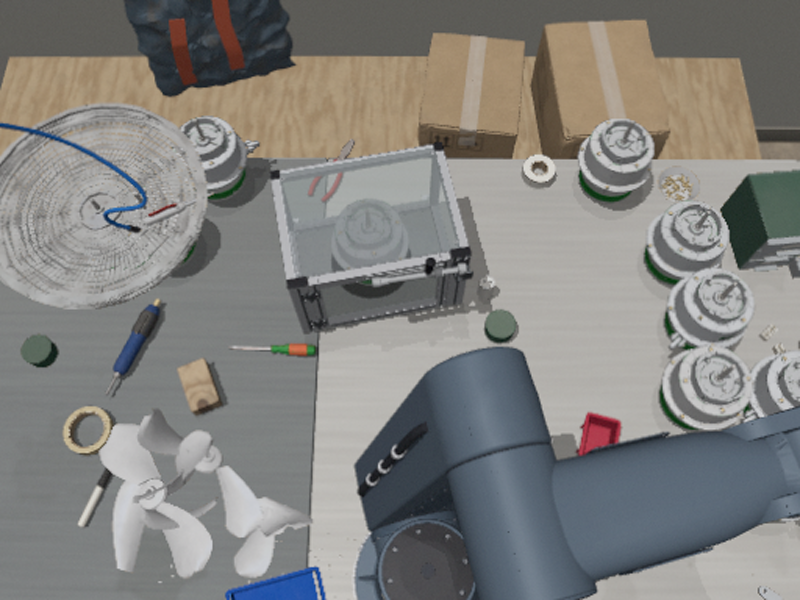

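The scene view shows the guard with its knob near (432,248). In the top view the lid corners are near (272,178), (437,148), (467,248) and (290,282), and the knob is near (430,266). I'll zoom in on both.

```bash
python3 - <<'E'
import pickle,cv2,numpy as np
D=pickle.load(open("cams.pkl","rb"))
a=D["top"]["pixels"][85:215,165:325,::-1]; b=D["scene"]["pixels"][110:280,130:310,::-1]
a=cv2.resize(a,(400*160//160,325),interpolation=cv2.INTER_CUBIC)
a=cv2.resize(D["top"]["pixels"][85:215,165:325,::-1],None,fx=2.5,fy=2.5,interpolation=cv2.INTER_CUBIC)
b=cv2.resize(D["scene"]["pixels"][140:190,235:315,::-1],None,fx=5,fy=5,interpolation=cv2.INTER_CUBIC)
c=cv2.resize(D["top"]["pixels"][155:205,230:310,::-1],None,fx=5,fy=5,interpolation=cv2.INTER_CUBIC)
out=np.zeros((575,800,3),np.uint8); out[:325,:400]=a; out[325:,:400]=b; out[325:,400:]=c
d=cv2.resize(D["scene"]["pixels"][110:275,135:300,::-1],None,fx=1.95,fy=1.95,interpolation=cv2.INTER_CUBIC)
out[:d.shape[0],400:400+d.shape[1]]=d
cv2.imwrite("pics/crop1.png",out)
E
```

```text
(no output)
```

View pics/crop1.png

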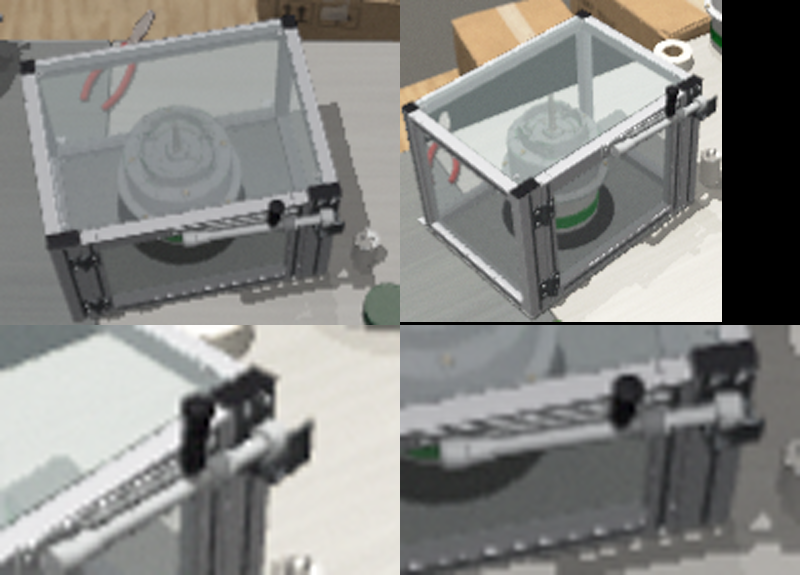

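```bash
cat > h.py <<'E'
import pickle,cv2,numpy as np
from scipy.spatial.transform import Rotation as Ro
def proj(c,P):
    return cv2.projectPoints(np.atleast_2d(np.array(P,float)),cv2.Rodrigues(np.array(c["R"]))[0],np.array(c["t"],float),np.array([[c["fx"],0,c["cx"]],[0,c["fy"],c["cy"]],[0,0,1.]]),np.array(c["dist_coeffs"],float))[0][:,0]
def tri(obs):
    from scipy.optimize import least_squares
    f=lambda X:np.concatenate([proj(c,X)[0]-u for c,u in obs])
    r=least_squares(f,[500,0,250]);return r.x,r.fun
E
python3 - <<'E'
from h import *
from scipy.optimize import least_squares
D=pickle.load(open("cams.pkl","rb"));T,S=D["top"],D["scene"]
obs=[(T,(173.8,110.6),(140,190,273)),(T,(283.8,91),(140,-190,273)),(T,(184.2,184),(-140,190,273)),(T,(300.5,166),(-140,-190,273)),
(S,(200.6,212.6),(-140,190,273)),(S,(137,165.4),(140,190,273)),(S,(228.8,116.7),(140,-190,273)),(S,(203.2,273),(-140,190,0))]
def W(p,g): return Ro.from_euler('z',p[2]).apply(g)+[p[0],p[1],0]
f=lambda p:np.concatenate([proj(c,W(p,g))[0]-u for c,u,g in obs])
r=least_squares(f,[600,0,0],loss='soft_l1',x_scale=[100,100,1]);print(r.x,r.fun.round(1) if 0 else f(r.x).reshape(-1,2).round(1))
p=r.x
cap=(-157,-97-4,253+58)
print("cap pred",W(p,cap),proj(T,W(p,cap)),proj(S,W(p,cap)))
x,e=tri([(T,(275.4,167.3)),(S,(275.2,154.5))]);print("cap tri",x,e)
print("knob pred",W(p,(-157,-100,297)),proj(S,W(p,(-157,-100,297))))
# tcp target options
from bench import read_state
R=Ro.from_rotvec(read_state()["tcp_rot"]).as_matrix();print(R.round(3))
E
```

```text
[7.03013772e+02 1.14626093e+02 2.00913483e-01] [[-0.8  0. ]
 [-0.4  1. ]
 [ 0.1  1.9]
 [ 1.8 -1.4]
 [-3.7 -0.8]
 [-0.5 -1. ]
 [ 1.6 -2.1]
 [ 0.5  2. ]]
cap pred [569.32789293 -15.67389066 311.        ] [[276.57244755 169.32676369]] [[276.68226802 156.27266626]]
cap tri [572.99884011 -12.18583417 316.88551758] [ 0.10107981  0.14307717 -0.14777072 -0.07420491]
knob pred [569.12832841 -14.69400598 297.        ] [[276.27431467 160.16957579]]
[[ 0.971  0.24  -0.   ]
 [ 0.24  -0.971  0.001]
 [-0.    -0.001 -1.   ]]
```

The fit gives a guard yaw of about 0.20 rad and a knob near (570,-14,297). I'll raise the tool and travel to a point above the knob.

```bash
python3 -m pendant '[[0,0,-50,0,0,0,1],[20,-12,-95,0,0,0,1],[60,-35,-130,0,0,0,1],[100,-60,-155,0,0,0,1],[140,-85,-170,0,0,0,1]]'; python3 -m pendant '[[40,-25,0,0,0,-0.14,1],[80,-50,0,0,0,-0.28,1],[120,-75,0,0,0,-0.42,1],[160,-100,0,0,0,-0.56,1],[200,-125,0,0,0,-0.70,1]]'
```

```text
time_s: 0.6
tool_pos: [229.1, -375.7, 398.9]
tcp_rot: [3.118, 0.378, 0.001]
force: [1.7, -1.0, 0.0]
finger_gap: 85.3
grip_force: 0.0
time_s: 1.1
tool_pos: [393.4, -205.5, 397.5]
tcp_rot: [-2.795, -1.435, 0.0]
force: [-0.4, -1.2, -0.7]
finger_gap: 85.5
grip_force: 0.0
```

```bash
cat > delta.py <<'E'
# world target pos + yaw -> shift and turn in present tool axes
import sys
from h import *
from bench import read_state
s=read_state();R=Ro.from_rotvec(s["tcp_rot"]);t=np.array(eval(sys.argv[1]),float)
yaw=float(sys.argv[2]);tilt=float(sys.argv[3]) if len(sys.argv)>3 else 0
x=-np.array([np.cos(yaw),np.sin(yaw),0]);z=np.array([0,0,-1.]);G=Ro.from_matrix(np.c_[x,np.cross(z,x),z])*Ro.from_rotvec([tilt,0,0])
print(s["time_s"],s["tool_pos"].round(1),s["qpos"].round(2),"shift",R.inv().apply(t-s["tool_pos"]).round(1),"turn",(R.inv()*G).as_rotvec().round(3))
E
python3 delta.py '[570,-14,400]' 0.2
```

```text
1.1 [ 393.4 -205.5  397.5] [-0.48  0.14  0.3   1.73 -0.    1.71] shift [258.6  31.9  -2.6] turn [-0.    -0.    -2.393]
```

```bash
python3 -m pendant '[[40,5,0,0,0,-0.14,1],[80,10,0,0,0,-0.28,1],[120,15,0,0,0,-0.42,1],[160,20,0,0,0,-0.56,1],[195,25,0,0,0,-0.70,1]]'; python3 -m pendant '[[0,0,0,0,0,-0.14,1],[0,0,0,0,0,-0.28,1],[0,0,0,0,0,-0.42,1],[0,0,0,0,0,-0.56,1],[0,0,0,0,0,-0.70,1]]';python3 delta.py '[540,-14,385]' 0.2
```

```text
time_s: 1.6
tool_pos: [528.2, -62.3, 397.2]
tcp_rot: [-2.132, -2.307, 0.0]
force: [0.0, -0.4, 0.1]
finger_gap: 85.4
grip_force: 0.0
time_s: 2.1
tool_pos: [527.3, -64.1, 397.2]
tcp_rot: [-1.213, -2.897, 0.0]
force: [-0.3, 0.3, 0.8]
finger_gap: 85.7
grip_force: 0.0
2.1 [527.3 -64.1 397.2] [-0.12  0.34  0.56  1.79 -0.    0.67] shift [26.7 44.2 12.2] turn [-0.    -0.001 -0.993]
```

```bash
python3 -m pendant '[[5,9,2,0,0,-0.14,1],[10,18,5,0,0,-0.28,1],[15,27,8,0,0,-0.42,1],[20,36,10,0,0,-0.56,1],[25,44,12,0,0,-0.70,1]]'; python3 -m pendant '[[0,0,0,0,0,-0.14,1],[0,0,0,0,0,-0.28,1],[0,0,0,0,0,-0.29,1],[0,0,0,0,0,-0.29,1],[0,0,0,0,0,-0.29,1]]';python3 delta.py '[570,-14,385]' 0.2
python3 - <<'E'
from h import *
from bench import eyes
D={}
c=eyes.capture("wrist");D["wrist"]=c
D["scene"]=eyes.capture("scene");D["top"]=eyes.capture("top")
pickle.dump(D,open("cams2.pkl","wb"))
for n in ("wrist","scene","top"): print(n,proj(D[n],[[570,-14,297],[573,-12,316]]))
out=np.zeros((600,800,3),np.uint8)
w=cv2.resize(c["pixels"][:,:,::-1],(512,384)); out[:384,:512]=w
for i,n in enumerate(("scene","top")):
    u=proj(D[n],[570,-14,297])[0].astype(int); k=D[n]["pixels"][u[1]-25:u[1]+25,u[0]-35:u[0]+35,::-1]
    out[390:590,i*290:i*290+280]=cv2.resize(k,(280,200),interpolation=cv2.INTER_CUBIC);print(n,u-[35,25])
cv2.imwrite("pics/w1.png",out)
E
```

```text
time_s: 2.6
tool_pos: [541.4, -15.1, 385.1]
tcp_rot: [-0.146, -3.137, -0.0]
force: [-0.0, 0.2, -0.1]
finger_gap: 85.6
grip_force: 0.0
time_s: 3.1
tool_pos: [541.3, -15.6, 385.4]
tcp_rot: [0.295, -3.128, -0.0]
force: [0.6, 0.7, -0.1]
finger_gap: 85.3
grip_force: 0.0
3.1 [541.3 -15.6 385.4] [-0.03  0.36  0.55  1.77  0.   -0.22] shift [-28.4  -3.8   0.4] turn [ 0.    -0.    -0.012]
wrist [[252.81641852 222.36098108]
 [254.29633897 234.98365261]]
scene [[275.91059716 160.09306798]
 [274.98936692 154.68675939]]
top [[275.8657081  171.0017602 ]
 [275.43071364 167.56319762]]
scene [240 135]
top [240 146]
```

View pics/w1.png

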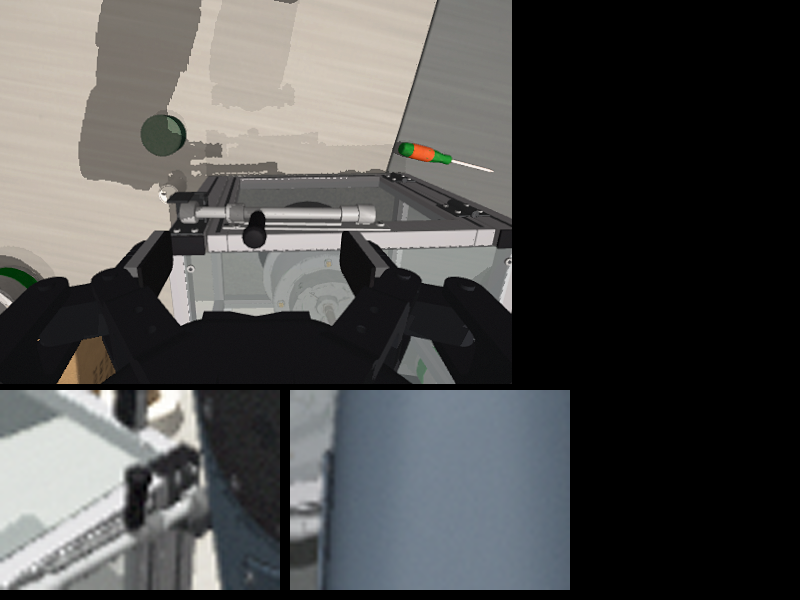

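The wrist view shows the cap centre near (254.5,236), and the lid's inner front edge runs from (208,251) to (478,245). I'll refine the knob position and the yaw from these.

```bash
python3 - <<'E'
from h import *
D=pickle.load(open("cams.pkl","rb"));T,S=D["top"],D["scene"];W=pickle.load(open("cams2.pkl","rb"))["wrist"]
x,e=tri([(T,(275.4,167.3)),(S,(275.2,154.5)),(W,(254.5,236.))]);print("cap",x,e.round(2))
K=np.array([[W["fx"],0,W["cx"]],[0,W["fy"],W["cy"]],[0,0,1.]])
def bp(u,z):
    v=np.append(cv2.undistortPoints(np.array([[u]],float),K,np.array(W["dist_coeffs"],float))[0,0],1);R=np.array(W["R"]);C=-R.T@W["t"];d=R.T@v;return C+d*(z-C[2])/d[2]
for a,b,z in (((208,251),(478,245),273),((208,234.5),(495,231),273)):
    A,B=bp(a,z),bp(b,z);d=B-A;print(A,B,"yaw",np.arctan2(-d[0],d[1]))
# darkness of cap: centroid
g=W["pixels"].max(2)[205:255,235:275];m=(g<50).astype(np.uint8);n,l,st,ce=cv2.connectedComponentsWithStats(m);print(st[:4],ce[:4]+[235,205])
E
python3 delta.py '[571,-13,385]' 0.21 0
```

```text
cap [573.19251618 -11.8190401  317.31399167] [-0.01  0.03 -0.28 -0.18 -0.04 -0.08]
[618.67306704 -51.06314869 273.        ] [562.27776022 219.12170557 273.        ] yaw 0.2057741854998549
[600.74216101 -53.59188582 273.        ] [544.40654679 230.75321074 273.        ] yaw 0.195591153661118
[[   0    0   40   50 1364]
 [   8    6   23   37  636]] [[254.28665689 229.09164223]
 [254.95754717 230.37578616]]
3.25 [541.3 -15.6 385.5] [-0.03  0.36  0.55  1.77  0.   -0.22] shift [-29.6  -3.1   0.5] turn [ 0.    -0.    -0.021]
```

```bash
python3 delta.py '[572.6,-9,281]' 0.2 -0.075
```

```text
3.25 [541.3 -15.6 385.5] [-0.03  0.36  0.55  1.77  0.   -0.22] shift [-31.9   0.6 104.5] turn [-0.075  0.    -0.011]
```

```bash
python3 -m pendant '[[-16,0,10,-0.04,0,-0.01,1],[-32,0.5,20,-0.075,0,-0.01,1],[-32,0.5,40,-0.075,0,-0.01,1],[-32,0.5,60,-0.075,0,-0.01,1],[-32,0.5,75,-0.075,0,-0.01,1]]'; python3 delta.py '[572.6,-9,281]' 0.2 -0.075; python3 - <<'E'
from h import *
from bench import eyes
c=eyes.capture("wrist");pickle.dump(c,open("w2.pkl","wb"))
cv2.imwrite("pics/w2.png",cv2.resize(c["pixels"][150:384,100:412,::-1],None,fx=2,fy=2,interpolation=cv2.INTER_CUBIC))
print(proj(c,[[573.2,-11.8,316],[572.9,-10.4,298]]))
E
```

```text
time_s: 3.75
tool_pos: [572.5, -9.1, 309.1]
tcp_rot: [0.312, -3.116, -0.117]
force: [0.1, -0.9, 0.8]
finger_gap: 85.3
grip_force: 0.0
3.75 [572.5  -9.1 309.1] [-0.06  0.4   0.42  1.61  0.07 -0.26] shift [-0.1 -2.1 28. ] turn [ 0.    -0.001 -0.   ]
[[253.35783063 241.63408833]
 [253.7485041  227.94421226]]
```

View pics/w2.png

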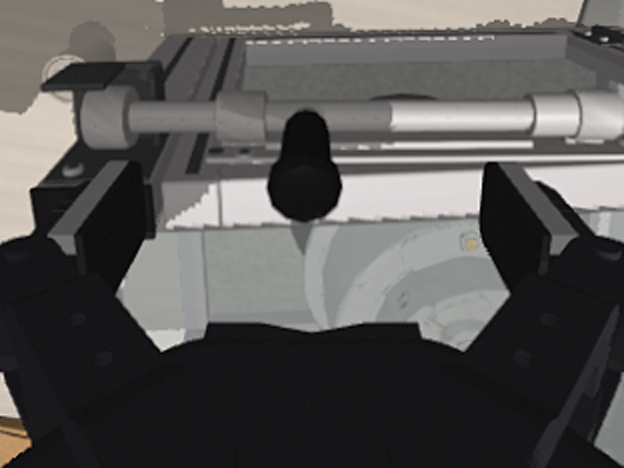

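The cap appears at crop (305,192), centred between the pads to within 2 mm and about 2 mm deeper in x than I estimated. I'll go down and close.

```bash
python3 -m pendant '[[-1,-0.5,7,0,0,0,1],[-2,-1,14,0,0,0,1],[-2,-1.5,20,0,0,0,1],[-2,-2,26,0,0,0,1],[-2,-2,28,0,0,0,1]]' && python3 -m pendant '[[0,0,0,0,0,0,0.6],[0,0,0,0,0,0,0.4],[0,0,0,0,0,0,0.3],[0,0,0,0,0,0,0.22],[0,0,0,0,0,0,0.22]]'
```

```text
time_s: 4.3
tool_pos: [574.5, -8.5, 281.9]
tcp_rot: [0.314, -3.116, -0.117]
force: [-0.4, 0.7, 0.7]
finger_gap: 85.7
grip_force: 0.0
time_s: 4.8
tool_pos: [574.7, -8.5, 282.7]
tcp_rot: [0.315, -3.117, -0.117]
force: [0.6, -0.6, 2.1]
finger_gap: 18.9
grip_force: 30.4
```

```bash
python3 -m pendant '[[0,0,0,0,0,0,0.1],[0,0,0,0,0,0,0],[0,0,0,0,0,0,0],[0,0,0,0,0,0,0],[0,0,0,0,0,0,0]]'; python3 - <<'E'
from h import *
from bench import eyes
c=eyes.capture("wrist");s=eyes.capture("scene")
o=np.zeros((590,624,3),np.uint8)
o[:390]=cv2.resize(c["pixels"][150:345,100:412,::-1],None,fx=2,fy=2,interpolation=cv2.INTER_CUBIC)
o[390:,:280]=cv2.resize(s["pixels"][135:185,240:310,::-1],(280,200),interpolation=cv2.INTER_CUBIC)
cv2.imwrite("pics/w3.png",o)
E
```

```text
time_s: 5.3
tool_pos: [574.7, -8.5, 282.6]
tcp_rot: [0.315, -3.117, -0.117]
force: [0.2, -1.5, 5.2]
finger_gap: 18.6
grip_force: 58.4
```

View pics/w3.png

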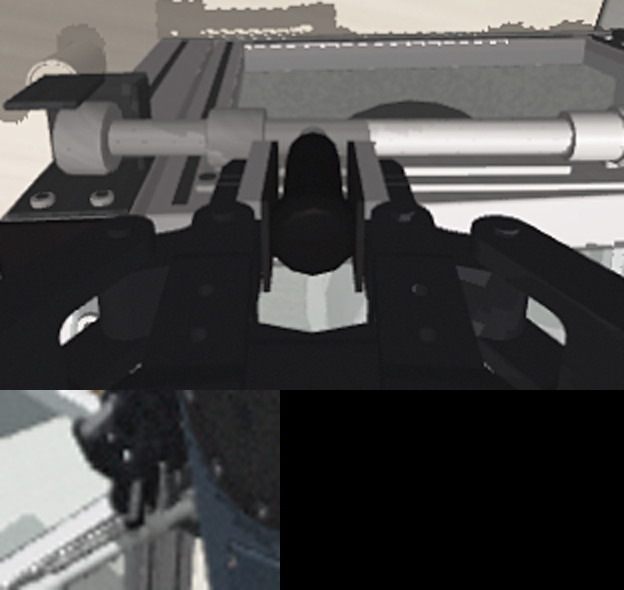

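The cap is between the pads with about 58 N of grip. I'll lift along the barrel's arc, raising the knob 6.6 mm and tilting +0.055.

```bash
python3 -m pendant '[[0,0.5,-1.6,0.014,0,0,0],[0,1,-3.2,0.028,0,0,0],[0,1.5,-4.8,0.041,0,0,0],[0,2,-6.5,0.055,0,0,0],[0,2,-6.5,0.055,0,0,0]]'; python3 delta.py '[574.7,-8.5,282.6]' 0.2 -0.02
```

```text
time_s: 5.9
tool_pos: [574.2, -6.5, 289.3]
tcp_rot: [0.316, -3.124, -0.03]
force: [1.3, -0.5, -3.3]
finger_gap: 18.2
grip_force: 58.6
5.9 [574.2  -6.5 289.3] [-0.02  0.38  0.34  1.53  0.02 -0.22] shift [-0.1 -2.1  6.6] turn [-0.001  0.     0.002]
```

```bash
python3 -m pendant '[[0,2,0,0,0,0,0],[0,4,0,0,0,0,0],[0,7,0,0,0,0,0],[0,10,0,0,0,0,0],[0,12,0,0,0,0,0]]'; python3 delta.py '[574.2,-6.5,289.3]' 0.2 -0.02
```

```text
time_s: 6.4
tool_pos: [571.9, 5.1, 289.3]
tcp_rot: [0.315, -3.124, -0.031]
force: [0.4, -1.7, -3.4]
finger_gap: 18.7
grip_force: 58.7
6.4 [571.9   5.1 289.3] [-0.    0.37  0.33  1.53  0.02 -0.2 ] shift [  0.  -11.8  -0.2] turn [0.    0.    0.001]
```

```bash
python3 -m pendant '[[0,4,0,0,0,0,0],[0,9,0,0,0,0,0],[0,15,0,0,0,0,0],[0,21,0,0,0,0,0],[0,26,0,0,0,0,0]]';python3 -m pendant '[[0,2,0,0,0,0,0],[0,3,0,0,0,0,0],[0,3,0,0,0,0,0],[0,3,0,0,0,0,0],[0,3,0,0,0,0,0]]';  python3 delta.py '[574.2,-6.5,289.3]' 0.2 -0.02;  python3 - <<'E'
from h import *
from bench import eyes
c=eyes.capture("wrist")
cv2.imwrite("pics/w4.png",cv2.resize(c["pixels"][150:345,60:412,::-1],None,fx=2,fy=2,interpolation=cv2.INTER_CUBIC))
E
```

```text
time_s: 6.9
tool_pos: [566.6, 30.9, 289.9]
tcp_rot: [0.316, -3.124, -0.031]
force: [0.3, -1.2, -2.2]
finger_gap: 18.5
grip_force: 58.7
time_s: 7.4
tool_pos: [566.1, 33.2, 289.8]
tcp_rot: [0.315, -3.124, -0.032]
force: [0.1, 1.3, -2.6]
finger_gap: 19.0
grip_force: 58.6
7.4 [566.1  33.2 289.8] [ 0.05  0.36  0.31  1.53  0.02 -0.15] shift [ -0.  -40.5  -0.3] turn [0.    0.    0.001]
```

View pics/w4.png

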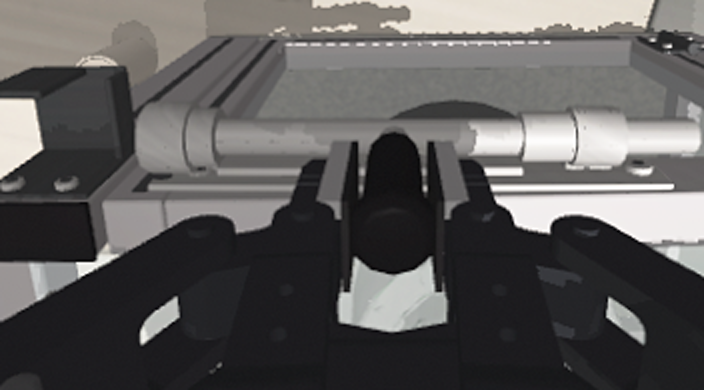

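The nose (165,135 in the crop) is now clear of the keeper edge at x≈130, with the bolt drawn about 40 mm. Next I'll work out the swing rows.

```bash
python3 - <<'E'
from h import *
h=np.array([-17,204.5,0]);d=np.array([0,-.02,1]);h=Ro.from_rotvec([.02,0,0]).apply(h)
for a in (1,2,4,6,8,10):
    r=Ro.from_rotvec(np.radians(a)*d);print(a,(h-r.apply(h)).round(1),r.as_rotvec().round(3))
E
```

```text
1 [3.6 0.3 0. ] [ 0.    -0.     0.017]
2 [7.1 0.7 0. ] [ 0.    -0.001  0.035]
4 [14.2  1.7  0. ] [ 0.    -0.001  0.07 ]
6 [21.3  2.9  0.1] [ 0.    -0.002  0.105]
8 [28.3  4.4  0.1] [ 0.    -0.003  0.14 ]
10 [35.3  6.1  0.1] [ 0.    -0.003  0.175]
```

```bash
python3 -m pendant '[[3.6,0.3,0,0,0,0.017,0],[7.1,0.7,0,0,-0.001,0.035,0],[14.2,1.7,0,0,-0.001,0.07,0],[21.3,2.9,0.1,0,-0.002,0.105,0],[28.3,4.4,0.1,0,-0.003,0.14,0]]'; python3 delta.py '[566.1,33.2,289.8]' 0.2 -0.02
```

```text
time_s: 7.95
tool_pos: [537.1, 31.8, 289.9]
tcp_rot: [-0.092, 3.14, 0.032]
force: [1.1, 1.5, -5.4]
finger_gap: 18.2
grip_force: 58.6
7.95 [537.1  31.8 289.9] [ 0.05  0.29  0.22  1.49  0.02 -0.01] shift [-29.1  -0.3   0.1] turn [ 0.     0.004 -0.141]
```

```bash
python3 -m pendant '[[7.1,0.7,0,0,-0.001,0.035,0],[14.2,1.7,0,0,-0.001,0.07,0],[21.3,2.9,0.1,0,-0.002,0.105,0],[28.3,4.4,0.1,0,-0.003,0.14,0],[35.3,6.1,0.1,0,-0.003,0.175,0]]'; python3 -m pendant '[[7.1,0.7,0,0,-0.001,0.035,0],[14.2,1.7,0,0,-0.001,0.07,0],[21.3,2.9,0.1,0,-0.002,0.105,0],[24.5,3.5,0.1,0,-0.002,0.122,0],[24.5,3.5,0.1,0,-0.002,0.122,0]]'; python3 delta.py '[566.1,33.2,289.8]' 0.2 -0.02;  python3 - <<'E'
from h import *
from bench import eyes
c=eyes.capture("wrist");t=eyes.capture("top");s=eyes.capture("scene")
pickle.dump((c,t,s),open("c5.pkl","wb"))
o=np.zeros((600,800,3),np.uint8)
o[:384,:512]=c["pixels"][:,:,::-1]
o[390:600,:280]=cv2.resize(t["pixels"][95:215,160:320,::-1],(280,210),interpolation=cv2.INTER_CUBIC)
o[390:600,290:570]=cv2.resize(s["pixels"][120:285,150:370,::-1],(280,210),interpolation=cv2.INTER_CUBIC)
cv2.imwrite("pics/w5.png",o)
E
```

```text
time_s: 8.45
tool_pos: [501.5, 35.7, 290.0]
tcp_rot: [0.183, 3.134, 0.031]
force: [2.2, 1.9, -4.5]
finger_gap: 18.4
grip_force: 58.6
time_s: 8.95
tool_pos: [477.7, 42.0, 290.1]
tcp_rot: [0.37, 3.117, 0.031]
force: [2.2, -1.7, -3.7]
finger_gap: 18.4
grip_force: 58.7
8.95 [477.7  42.  290.1] [0.08 0.16 0.05 1.45 0.02 0.31] shift [-88.   12.2   0.5] turn [ 0.     0.009 -0.436]
```

View pics/w5.png

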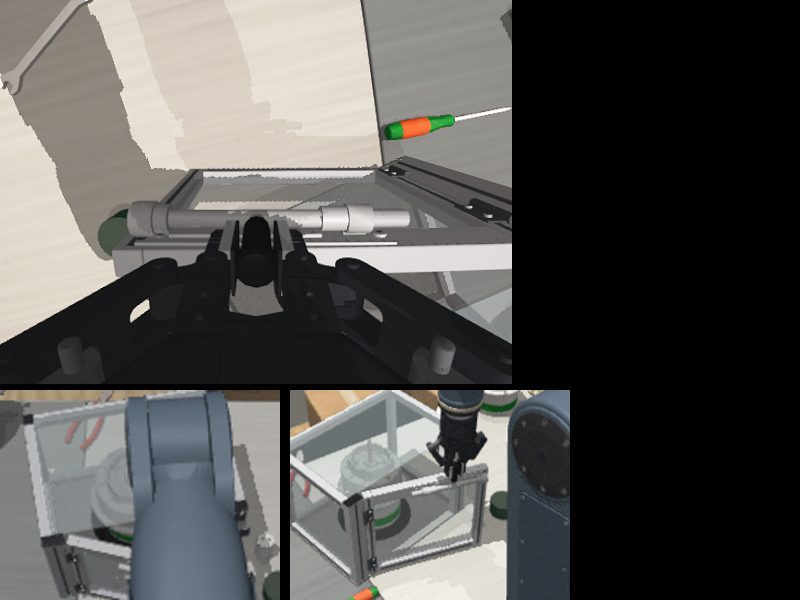

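The gate stands about 25° open with the rail parallel to the tool, as it was when shut. The nose is still drawn up against the barrel and the bystanders look untouched. I'll settle briefly, then hand in.

```bash
python3 -m pendant '[[0,0,0,0,0,0,0],[0,0,0,0,0,0,0],[0,0,0,0,0,0,0],[0,0,0,0,0,0,0],[0,0,0,0,0,0,0]]' && python3 -m pendant '[[0,0,0,0,0,0,0],[0,0,0,0,0,0,0],[0,0,0,0,0,0,0],[0,0,0,0,0,0,0],[0,0,0,0,0,0,0]]' && python3 -c "
from bench import job_done;print(job_done())"
```

```text
time_s: 9.6
tool_pos: [478.0, 42.0, 289.8]
tcp_rot: [0.369, 3.118, 0.031]
force: [2.2, -2.0, -1.4]
finger_gap: 18.3
grip_force: 58.8
time_s: 10.1
tool_pos: [478.0, 42.1, 289.8]
tcp_rot: [0.369, 3.118, 0.031]
force: [1.5, -2.0, -1.8]
finger_gap: 18.2
grip_force: 58.8
the job is handed in; nothing more can be done
None
```

I lifted the bolt, drew it back about 40 mm over the lip and swung the gate about 25° open; I handed the job in at 10.1 s with the gripper still holding the knob steady, and the hand-in returned no verdict.

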